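# Find the heavy side of a rotor and hold it down

## Robot

A 6-joint arm with a two-finger parallel gripper is mounted at the origin on a cart in front of the work surface, level with it; the furniture and walls round the work are solid. World frame = base frame: x ahead of the robot, y to its left, z up, the work surface at z = 0. Lengths are in mm, angles in rad, forces in N, time in s.
With the tool pointing down it reaches from about 350 to 875 mm from the base axis. Payload 4.2 kg.
Tool frame: the origin (TCP) lies between the finger pads; the fingertips stand 11 mm ahead of it and the grasp point (between the pads) lies 8 mm behind it; z points along the fingers, y is the direction in which the jaws open and shut (so a half turn about z gives the same grasp; the last joint's range is limited). The gripper opens to 85 mm and grips with 20 to 120 N. Pads are 22 mm wide; open, the fingers measure 114 mm over their backs; the gripper's body (76 mm by 85 mm) begins 54 mm behind the grasp point. The pads swing forward as they close: fully open they stand 13 mm farther back than shut.
Start: joints at [-1.021, 0.385, 0.008, 0, -1.194, -0.259], TCP at [179.215, -598.733, 242.312] pointing down, gripper open.
Joint ranges: [-3.14, 3.14], [-1.21, 2.06], [-1.07, 1.41], [-3.16, 2.05], [-2.99, -0.16], [-3.1, 3.1]. Speed limits (rad/s): [2.79, 2.79, 3.14, 3.14, 3.14, 3.14].

## Interface

Orientations are given as a unit quaternion [x, y, z, w].
In Python, from bench import * gives the robot as it stands.
- The arm moves only by the tool servo_tool, never from a script. Its argument "rows" is a list of rows, each a list of 7 numbers: the opening, from 0 (shut) to 1 (fully open), then the shift along the tool's x, y, z in cm, then the turn, a rotation vector about the tool's x, y, z in degrees. A call has 1 to 12 rows; each row shifts and turns the commanded pose from where the row before left it, along the tool's axes as they then stand; what a row does not reach is not made up. A row lasts 1/10 s, in which the tool goes at most 50 mm and 8.59 degrees, less where a joint would pass 70% of its speed; a pose out of reach is approached as far as the arm can. A call is refused whole if a number of a shift passes 5 or a number of a turn 8.59, either way. A call with a gripper value outside its range is refused whole. The fingers move at their own pace and stop on an object; the grip force is fixed at half the most. Time passes only in rows, so rows that do not move let the fingers close. It gives the time, the measured TCP pose, the force and the opening at its end, in the units of the state.
- read_state(): the state, without advancing time (a new reading comes with each control period).
- get_image(name): name is "side" or "top"; returns a dict with "image" (384x512x3 uint8, red, green, blue), "mtx" (3x3 intrinsics, pixels), "extrinsics" (4x4, takes a point from camera to world coordinates). Camera axes: x right, y up, looking along -z (the intrinsics and any distortion apply to the point x, -y, -z); pixel columns grow to the right and rows downward; lengths in mm; the calibration is good to about 2 mm. A picture is of the moment at which its call begins. There is no depth.
- job_done(): hands the job in, once; it reports no verdict.
The state is a dict: "clock": time; "joints": joint angles; "joint_vel": joint speeds; "joint_efforts": joint torques, N m; "position": TCP position; "ee_rot": TCP orientation; "contact_force": force on the tool from outside, world axes, zero at the start; "wrist_torque": the same for the moment, N m; "gripper_width": finger opening in mm.
Only numpy, scipy, OpenCV 4.12 (cv2) and the standard library are available. Lean on these libraries where they do the work, as an engineer would, in place of code of your own. Each camera call takes 0.05 s, during which the arm holds its last target. There are 200 camera calls.

## Task

One side of the sealed blue rotor on the tilted balancing stand is heavier, and it cannot be seen which. Turn the rotor by the black knob and feel through its soft spring which way it pulls; bring the heavy side round to the lowest place, where the spring hangs untwisted and the red mark on the rotor lies still under the yellow pointer. Touch only the knob, not the rotor, leave the things round the stand where they are, and finish while still gripping the knob there.

Things in the scene. Friction and masses are not known exactly. Their poses are not given: they have to be found in the camera images.
- stand: Fixed stand: grey base plate 180x150x12 mm, and a post whose spindle leans 28 degrees from vertical. Origin on the worktop, plumb below the rotor's middle (105 mm up). z is up; the spindle axis, from rotor out to knob, is (-0.469, 0, 0.883) in this frame, so at yaw 0 the knob leans towards the robot. The rotor's lowest place is on the stand's -x side.
- knob_bar: Black bar knob on the spindle's end: 64 mm long, 22 mm wide (grip across this), 30 mm high along the spindle. Origin on the spindle axis at the rotor's middle, 74 mm below the bar's middle; z along the spindle outward, x along the bar and the pointer, y across the bar. Below the bar's underside: yellow pointer 23 mm down, rotor face 43 mm down.
- knob_centre (a point): The middle of the black bar knob, on the spindle axis, 74 mm out from the rotor's middle; axes as for the knob bar (z along the spindle outward, x along the bar, y across it).
- rotor_shell: The sealed blue rotor, a disc 132 mm across and 36 mm thick with eight alike silver caps, under the knob on the same spindle. Origin at its middle, z along the spindle outward, x towards its red mark. One side holds a hidden weight at an unknown angle to the mark, different each time.
- rotor_mark (a point): The red mark on the rotor's upper face near its rim, 57 mm from the spindle axis. It lies right under the yellow pointer of the spindle when the spring is untwisted.
- spindle (a joint): Turn of knob and yellow pointer (one piece) on the stand, rad, positive counter-clockwise looking down on the knob; 0 when bar and pointer point uphill, to the stand's +x. Turns over a full turn either way. Bearing friction (about 0.22 N m) keeps it where it is left, against the rotor's pull.
- rotor (a joint): Twist of the rotor against the pointer, rad, positive counter-clockwise from above; 0 = spring (0.072 N m/rad) untwisted. The heavy side pulls to the lowest place (0.08 to 0.11 N m) and twists it by up to 1.5: turn the knob the way of the twist's sign until it is gone. Near there it falls 0.55 rad per rad of knob. Heavy side up cannot balance: the weight beats the spring. Settles in about 1 s.
- beaker_mid (a point): Small loose glass beaker, 53 mm across and 68 mm high, a bystander; point half-way up its middle.
- flask_mid (a point): Small loose conical glass flask, 60 mm across and 99 mm high, a bystander; point half-way up its middle.
- tape: Loose roll of masking tape lying flat, 95 mm across and 22 mm high, a bystander; origin under its centre.
- timer: Loose white lab timer, 66x66x20 mm, a bystander; origin under its centre.

How it is judged (in metres and radians):
On the way:
1. the fingers take the knob while the heavy side still twists the spring (by more than 0.3 rad) (contact force between the fingers and knob_bar above 1 N and not (value of joint rotor between -0.3 and 0.3 rad)), for 0.2 s.
At the end, for the whole second after the job is handed in: The fingers still grip the knob (more than 1 N), nothing touches the rotor, and rotor and knob are still with the spring untwisted within 0.15 rad, which is so only with the heavy side lowest (value of joint rotor between -0.15 and 0.15 rad and velocity of joint rotor between -0.15 and 0.15 rad/s and velocity of joint spindle between -0.1 and 0.1 rad/s and contact force between the fingers and knob_bar above 1 N and contact force between anything else and rotor_shell below 0.2 N); the arm keeps its last pose, push and grip.
It fails at once if the rotor is touched or pushed (more than 2 N) (contact force between anything else and rotor_shell above 2 N).
It fails at once if a bystander is moved by more than 30 mm (distance of any of beaker_mid, flask_mid, tape, timer from where it was at the start of the episode above 0.03 m).
It also fails if it takes over 64 s, if anything falls off the work surface, if the arm or the gripper's body presses on something with over 40 N, if the wrist force passes 120 N, or if a joint passes its speed limit or range.

## Working session

There is one attempt and no reset: what is moved stays moved. The work goes in short steps, Python scripts to look and compute and a tool call to move; the robot and the scene stay as the last step left them, time stands still between calls to the robot, and variables do not carry over. Pictures are saved under pics/ and viewed, about 8 in all and at most 12, crops included, and the job is handed in when it is done.

Besides the shell and the picture viewer there is one more tool, called after "Call:" as name([rows], argument=value, ...), one row to a line, values as JSON. servo_tool: Moves the arm, as the interface text tells. Its arguments: {"type":"object","properties":{"rows":{"type":"array","items":{"type":"array","items":{"type":"number"}}}},"required":["rows"]}

```bash
mkdir -p pics
python3 - <<'E'
from bench import *
import cv2,numpy as np
s=read_state();print({k:np.round(v,3) for k,v in s.items()})
for n in("top","side"):
    d=get_image(n);cv2.imwrite(f"pics/{n}0.png",d["image"][:,:,::-1]);print(n,d["mtx"].round(1).tolist(),d["extrinsics"].round(3).tolist(),d.keys())
E
```

```text
{'clock': np.float64(0.0), 'joints': array([-1.021e+00,  3.860e-01,  7.000e-03, -1.000e-03, -1.194e+00,
       -2.590e-01]), 'joint_vel': array([-0.   , -0.   ,  0.002, -0.001,  0.   , -0.001]), 'joint_efforts': array([-1.0000e-03, -3.9229e+01,  1.8840e+01,  4.1860e+00, -5.0000e-03,
       -0.0000e+00]), 'position': array([ 179.075, -598.203,  241.198]), 'ee_rot': array([-0.145,  0.989,  0.001, -0.   ]), 'contact_force': array([ 0.452, -0.222,  0.281]), 'wrist_torque': array([ 0.039,  0.035, -0.037]), 'gripper_width': np.float64(85.123)}
top [[369.3, 0.0, 256.9], [0.0, 369.3, 192.3], [0.0, 0.0, 1.0]] [[-0.023, 0.984, -0.179, 411.569], [-1.0, -0.022, 0.011, 37.317], [0.007, 0.18, 0.984, 1171.502], [0.0, 0.0, 0.0, 1.0]] dict_keys(['image', 'mtx', 'extrinsics'])
side [[366.1, 0.0, 260.6], [0.0, 366.1, 190.5], [0.0, 0.0, 1.0]] [[-0.907, 0.211, -0.366, 195.114], [-0.422, -0.483, 0.767, 859.048], [-0.015, 0.85, 0.527, 696.041], [0.0, 0.0, 0.0, 1.0]] dict_keys(['image', 'mtx', 'extrinsics'])
```

View pics/top0.png

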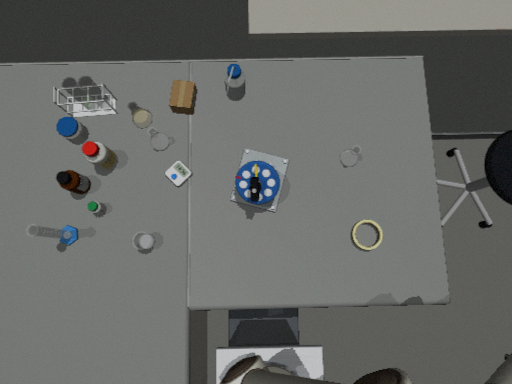

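View pics/side0.png

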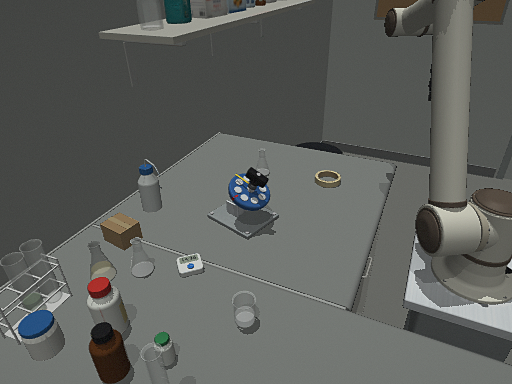

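The top view shows the stand at about (257,182), the knob at (255,189), the yellow pointer at (256,168), and a bit of red at (240,183). The bystanders are all 80 px or more away. Next I'll measure the stand.

```bash
cat > h.py <<'E'
from bench import *
import cv2,numpy as np
from scipy.spatial.transform import Rotation as R
def ray(d,uv):
    K,E=d["mtx"],d["extrinsics"];u,v=uv
    q=np.array([(u-K[0,2])/K[0,0],-(v-K[1,2])/K[1,1],-1]);return E[:3,3],E[:3,:3]@q
def onz(d,uv,z):
    o,r=ray(d,uv);return o+r*(z-o[2])/r[2]
def tri(d1,a,d2,b):
    o,r=ray(d1,a);p,s=ray(d2,b);x=np.linalg.lstsq(np.c_[r,-s],p-o,rcond=None)[0]
    A,B=o+r*x[0],p+s*x[1];return (A+B)/2,np.linalg.norm(A-B)
def proj(d,P):
    K,E=d["mtx"],d["extrinsics"];c=E[:3,:3].T@(np.asarray(P)-E[:3,3]);return np.array([K[0,2]+K[0,0]*c[0]/-c[2],K[1,2]+K[1,1]*c[1]/c[2]])
def mask(im,lo,hi,box):
    h=cv2.cvtColor(im,cv2.COLOR_RGB2HSV);m=cv2.inRange(h,lo,hi);o=np.zeros_like(m);x0,y0,x1,y1=box;o[y0:y1,x0:x1]=m[y0:y1,x0:x1];return o
E
cat > m.py <<'E'
from h import *
import sys
T=get_image("top");S=get_image("side")
bx={"T":(225,140,295,215),"S":(205,160,285,240)}
for n,d in(("T",T),("S",S)):
    im=d["image"]
    for c,lo,hi in(("blue",(100,120,40),(125,255,255)),("black",(0,0,0),(180,255,28)),("yellow",(20,120,100),(35,255,255)),("red",(0,130,60),(8,255,255)),("red2",(170,130,60),(180,255,255))):
        m=mask(im,lo,hi,bx[n]);k=cv2.findContours(m,0,1)[0]
        print(n,c,[(int(cv2.contourArea(q)),np.round(np.array(cv2.minAreaRect(q)[0]),1).tolist(),np.round(cv2.minAreaRect(q)[1],1).tolist(),round(cv2.minAreaRect(q)[2])) for q in k if len(q)>3])
    x0,y0,x1,y1=bx[n];cr=cv2.resize(im[y0:y1,x0:x1,::-1],None,fx=5,fy=5,interpolation=cv2.INTER_CUBIC)
    cr=cv2.convertScaleAbs(cr,alpha=1.5);cr=cv2.copyMakeBorder(cr,0,400-cr.shape[0],0,0,0)
    globals()["c"+n]=cr
cv2.imwrite(sys.argv[1],np.hstack([cT,cS]))
E
python3 m.py pics/c1.png
```

```text
T blue [(1408, [257.5, 182.0], [42.0, 43.0], 90)]
T black [(128, [255.0, 188.5], [23.0, 10.0], 90)]
T yellow [(11, [255.5, 170.0], [1.0, 12.0], 0)]
T red []
T red2 [(1, [238.0, 175.5], [1.0, 2.0], 90)]
S blue [(739, [247.9, 194.6], [42.3, 28.7], 17), (13, [242.0, 176.0], [4.0, 6.0], 90)]
S black [(203, [255.5, 178.5], [21.4, 13.6], 34)]
S yellow [(11, [241.7, 178.2], [15.8, 1.5], 35)]
S red [(1, [231.5, 196.5], [1.0, 3.0], 0), (0, [235.0, 194.5], [1.0, 2.0], 90)]
S red2 []
```

View pics/c1.png

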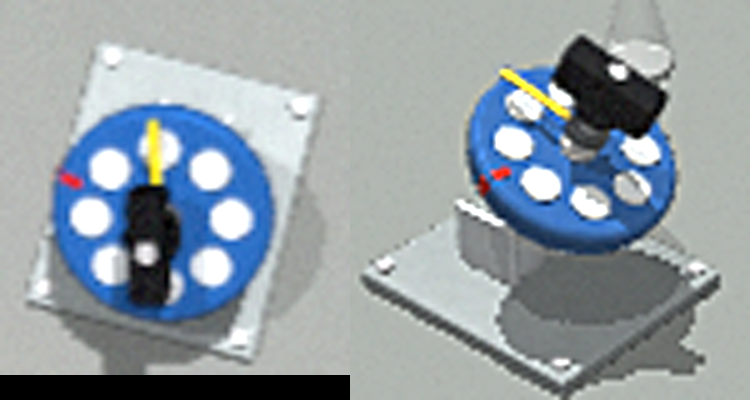

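The crop shows the pointer roughly uphill, with the red mark about 65–70° CCW of it (top crop (70,180), centre (160,212)), so the twist is positive and large. The base plate corners are clear. Next I'll compute the pose from them.

```bash
cat > g.py <<'E'
from h import *
T=get_image("top");S=get_image("side")
c=np.array([(100,42),(322,95),(252,362),(28,303)])/5+[225,140]-.4
P=np.array([onz(T,q,12) for q in c]);print(P.round(0).tolist(),[np.linalg.norm(P[i]-P[i-1]).round() for i in range(4)])
o=P.mean(0);f=(P[0]+P[1]-P[2]-P[3]);yaw=np.arctan2(f[1],f[0]);print("centre",o.round(1),"yaw",yaw)
k,e=tri(T,(255,188.5),S,(255.5,178.5));print("knob blob tri",k.round(1),e)
tip,e=tri(T,np.array([153,122])/5+[225,140]-.4,S,np.array([500-350,70])/5+[205,160]-.4);print("ptr tip",tip.round(1),e)
mk,e=tri(T,np.array([78,184])/5+[225,140]-.4,S,np.array([500-350,174])/5+[205,160]-.4);print("mark",mk.round(1),e)
rb,e=tri(T,(257.5,182.0),S,(248,194.6));print("rotor blob",rb.round(1),e)
for y in(yaw,):
    ax=R.from_euler("z",y).apply([-.469,0,.883]);X=R.from_euler("z",y).apply([.883,0,.469]);Y=np.cross(ax,X)
    kr=k-74*ax;print("axis",ax.round(3),"rotor mid from knob",kr.round(1))
    for n,p in(("tip",tip),("mark",mk)):
        d=p-kr;print(n,np.degrees(np.arctan2(d@Y,d@X)).round(1),"r",np.hypot(d@Y,d@X).round(1),"h",(d@ax).round(1))
E
python3 g.py
```

```text
[[771.0, 61.0, 12.0], [732.0, -83.0, 12.0], [558.0, -32.0, 12.0], [599.0, 110.0, 12.0]] [np.float64(178.0), np.float64(149.0), np.float64(181.0), np.float64(147.0)]
centre [665.1  14.   12. ] yaw -0.28165793363125274
knob blob tri [605.8  30.8 164.7] 0.42146697271842015
ptr tip [676.   28.7 164.3] 0.3500744439357813
mark [652.4  73.4 122.4] 3.0360693703445136
rotor blob [637.8  22.2  96.2] 1.902207472786157
axis [-0.451  0.13   0.883] rotor mid from knob [639.1  21.2  99.4]
tip 16.3 r 62.4 h 41.7
mark 80.3 r 54.7 h 21.2
```

```bash
cat > plan.py <<'E'
from h import *
import sys
yaw=-.2817; ax=R.from_euler("z",yaw).apply([-.469,0,.883]);X0=R.from_euler("z",yaw).apply([.883,0,.469]);Y0=np.cross(ax,X0)
C=np.array([639,21.5,104.])+74*ax
def tgt(sp,off):   # tool pose: grasp point 'off' mm out from knob centre
    x=np.cos(sp)*X0+np.sin(sp)*Y0;y=np.cross(ax,x)
    return C+ax*(off-8),R.from_matrix(np.c_[-x,y,-ax])
def delta(sp,off):
    s=read_state();p,r=tgt(sp,off);q=R.from_quat(s["ee_rot"])
    print("pos",s["position"].round(1),"j",s["joints"].round(2),"F",s["contact_force"].round(1),"w",s["gripper_width"].round(1),"t",s["clock"])
    print("target",p.round(1),"shift cm tool",(q.inv().apply(p-s["position"])/10).round(2),"rotvec deg",np.degrees((q.inv()*r).as_rotvec()).round(2))
if __name__=="__main__": delta(*map(float,sys.argv[1:3]))
E
python3 plan.py 0.28 90
```

```text
Traceback (most recent call last):
  File "plan.py", line 12, in <module>
    if __name__=="__main__": delta(*map(float,sys.argv[1:3]))
                             ~~~~~^^^^^^^^^^^^^^^^^^^^^^^^^^^
  File "plan.py", line 10, in delta
    print("pos",s["position"].round(1),"j",s["joints"].round(2),"F",s["contact_force"].round(1),"w",s["gripper_width"].round(1),"t",s["clock"])
                                                                                                    ^^^^^^^^^^^^^^^^^^^^^^^^
AttributeError: 'float' object has no attribute 'round'
```

```bash
sed -i 's/s\["gripper_width"\].round(1)/round(float(s["gripper_width"]),1)/' plan.py; python3 plan.py 0.28 90
```

```text
pos [ 179.2 -598.6  241.9] j [-1.02  0.39  0.01 -0.   -1.19 -0.26] F [-0.9  1.4 -0.2] w 85.7 t 0.3
target [568.7  41.8 241.7] shift cm tool [-5.568e+01  5.019e+01  5.000e-02] rotvec deg [ 11.64 -25.57  16.41]
```

Call:
servo_tool([
  [1,-3.6,3.2,0,0,0,0],
  [1,-3.6,3.2,0,0,0,0],
  [1,-3.6,3.2,0,0,0,0],
  [1,-3.6,3.2,0,0,0,0],
  [1,-3.6,3.2,0,0,0,0],
  [1,-3.6,3.2,0,0,0,0],
  [1,-3.6,3.2,0,0,0,0],
  [1,-3.6,3.2,0,0,0,0],
  [1,-3.6,3.2,0,0,0,0],
  [1,-3.6,3.2,0,0,0,0],
  [1,-3.6,3.2,0,0,0,0],
  [1,0,0,0,0,0,0],
])

```text
clock: 1.5
position: [460.3, -144.2, 242.5]
ee_rot: [-0.148, 0.989, -0.0, 0.001]
contact_force: [0.2, -0.9, 0.0]
gripper_width: 85.1
```

```bash
python3 plan.py 0.28 90
```

```text
pos [ 460.3 -144.2  242.5] j [ 0.03  0.14 -0.33 -0.   -1.1  -1.31] F [ 0.2 -0.9  0. ] w 85.1 t 1.5
target [568.7  41.8 241.7] shift cm tool [-15.82  14.61   0.1 ] rotvec deg [ 11.69 -25.43  16.79]
```

Call:
servo_tool([
  [1,-3.2,2.9,0,0,0,0],
  [1,-3.2,2.9,0,0,0,0],
  [1,-3.2,2.9,0,0,0,0],
  [1,-3.2,2.9,0,0,0,0],
  [1,-3.0,3.0,0,0,0,0],
  [1,0,0,0,2.9,-6.35,4.2],
  [1,0,0,0,2.9,-6.35,4.2],
  [1,0,0,0,2.9,-6.35,4.2],
  [1,0,0,0,2.9,-6.35,4.2],
  [1,0,0,0,0,0,0],
  [1,0,0,0,0,0,0],
])

```text
clock: 2.6
position: [569.3, 31.4, 244.1]
ee_rot: [-0.012, 0.977, -0.066, 0.203]
contact_force: [1.0, 0.7, 0.9]
gripper_width: 85.4
```

```bash
python3 plan.py 0.28 90; sed -i 's/"T":(225,140,295,215),"S":(205,160,285,240)/"T":(215,140,295,215),"S":(205,150,285,230)/' m.py; python3 m.py pics/c2.png
```

```text
pos [569.3  31.4 244.1] j [ 0.45  0.12 -0.6   0.53 -0.6  -2.4 ] F [1.  0.7 0.9] w 85.4 t 2.6
target [568.7  41.8 241.7] shift cm tool [0.1  1.07 0.06] rotvec deg [ 0.53 -3.38  1.59]
T blue [(806, [257.5, 178.5], [35.0, 43.0], 90)]
T black [(7, [224.5, 200.0], [4.0, 3.0], 90), (0, [271.0, 196.0], [2.0, 0.0], 180), (20, [280.6, 200.0], [14.8, 5.9], 66), (220, [252.9, 191.7], [37.9, 30.5], 19)]
T yellow [(11, [255.5, 170.0], [1.0, 12.0], 0)]
T red []
T red2 [(1, [239.3, 173.9], [3.1, 1.3], 27)]
S blue [(740, [248.0, 194.8], [42.6, 29.0], 17), (14, [242.0, 176.5], [5.0, 6.0], 90)]
S black [(178, [255.5, 178.5], [21.4, 13.6], 34), (76, [262.5, 155.2], [10.0, 18.0], 34)]
S yellow [(10, [241.7, 178.2], [15.8, 1.5], 35)]
S red [(1, [230.5, 196.0], [2.0, 1.0], 90), (1, [234.0, 193.5], [0.7, 2.1], 45)]
S red2 []
```

View pics/c2.png

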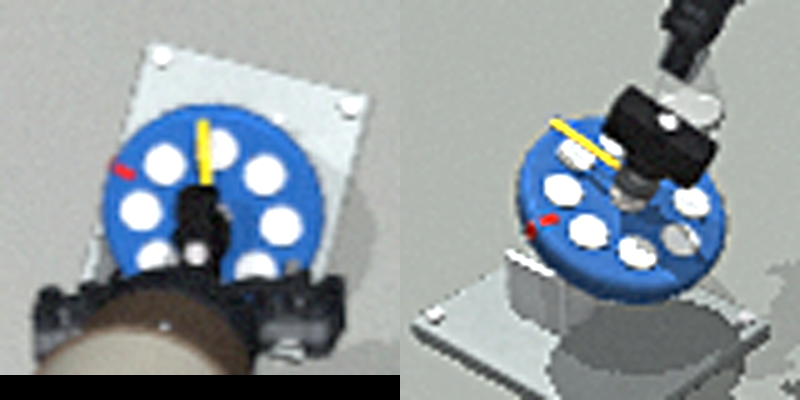

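The crop shows the open gripper behind the knob, off to one side. The mark is still about 65° CCW of the pointer. I'll check against the silver dot on the knob's end face (top (254,190), side (258.4,174)).

Run:
```python
from plan import *
T=get_image("top");S=get_image("side")
p,e=tri(T,(254,190),S,(258.4,173.8));print(p.round(1),e,"expected",(C+15*ax).round(1),"C",C.round(1))
d=p-(C+15*ax);print("X,Y,ax off",d@X0,d@Y0,d@ax)
```

```text
[596.6  33.2 184. ] 3.399881688380108 expected [598.9  33.1 182.6] C [605.7  31.1 169.3]
X,Y,ax off -1.3738370107830489 -0.5273381140134648 2.298681116922559
```

Call:
servo_tool([
  [1,0.1,1.0,0,0.5,-3.3,1.6],
  [1,0,0,0,0,0,0],
  [1,0,0,0,0,0,0],
  [1,0,0,0,0,0,0],
])

```text
clock: 3.2
position: [569.5, 41.8, 242.7]
ee_rot: [0.002, 0.97, -0.067, 0.232]
contact_force: [0.7, 0.0, 0.1]
gripper_width: 85.3
```

```bash
python3 plan.py 0.28 90
```

```text
pos [569.5  41.8 242.7] j [ 0.46  0.11 -0.68  0.7  -0.51 -2.6 ] F [0.7 0.  0.1] w 85.3 t 3.2
target [568.7  41.8 241.7] shift cm tool [0.11 0.01 0.05] rotvec deg [ 0.03  0.01 -0.09]
```

Call:
servo_tool([
  [1,0.1,0,2,0,0,0],
  [1,0,0,2,0,0,0],
  [1,0,0,2,0,0,0],
  [1,0,0,1.5,0,0,0],
  [1,0,0,1.5,0,0,0],
  [1,0,0,0,0,0,0],
  [1,0,0,0,0,0,0],
  [1,0,0,0,0,0,0],
])

```text
clock: 4.0
position: [608.9, 30.2, 163.3]
ee_rot: [0.001, 0.97, -0.067, 0.233]
contact_force: [0.1, 0.4, 0.7]
gripper_width: 85.5
```

```bash
python3 plan.py 0.28 0;  python3 m.py pics/c3.png >/dev/null
```

```text
pos [608.9  30.2 163.3] j [ 0.25  0.25 -0.8   1.22 -0.26 -2.98] F [0.1 0.4 0.7] w 85.5 t 4.0
target [609.3  30.1 162.3] shift cm tool [0.01 0.01 0.11] rotvec deg [ 0.02  0.09 -0.09]
```

View pics/c3.png

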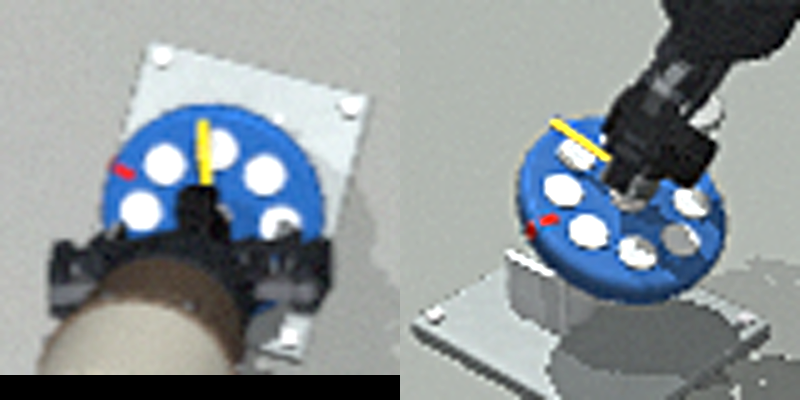

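The fingers straddle the knob, clear of the pointer and rotor. Closing now.

Call:
servo_tool([
  [0,0,0,0,0,0,0],
  [0,0,0,0,0,0,0],
  [0,0,0,0,0,0,0],
  [0,0,0,0,0,0,0],
  [0,0,0,0,0,0,0],
  [0,0,0,0,0,0,0],
  [0,0,0,0,0,0,0],
  [0,0,0,0,0,0,0],
  [0,0,0,0,0,0,0],
  [0,0,0,0,0,0,0],
])

```text
clock: 5.1
position: [608.0, 32.0, 162.7]
ee_rot: [-0.001, 0.97, -0.065, 0.233]
contact_force: [-6.5, 4.3, 4.6]
gripper_width: 30.5
```

Call:
servo_tool([
  [0,0,0,0,0,0,-4],
  [0,0,0,0,0,0,-4],
  [0,0,0,0,0,0,-4],
  [0,0,0,0,0,0,-4],
  [0,0,0,0,0,0,-4],
  [0,0,0,0,0,0,0],
  [0,0,0,0,0,0,0],
])

```text
clock: 5.8
position: [607.9, 32.5, 162.5]
ee_rot: [-0.17, 0.955, -0.104, 0.218]
contact_force: [-6.9, 5.6, 4.7]
gripper_width: 31.0
```

```bash
python3 plan.py 0.63 0
```

```text
pos [607.9  32.5 162.5] j [ 0.25  0.25 -0.8   1.22 -0.25 -2.64] F [-6.9  5.6  4.7] w 31.0 t 5.8
target [609.3  30.1 162.3] shift cm tool [-0.01 -0.25  0.11] rotvec deg [0.26 0.18 0.1 ]
```

j6 rises with CCW turning, as wanted. The width of 30.5 is more than the 22 mm bar, so I'll look.

```bash
python3 m.py pics/c4.png |grep -E "yellow|red"
```

```text
T yellow [(12, [250.2, 171.1], [11.1, 2.0], 68)]
T red []
T red2 [(0, [237.5, 178.5], [1.0, 3.0], 90)]
S yellow [(9, [240.4, 181.1], [16.1, 1.3], 18)]
S red [(0, [234.0, 200.0], [2.0, 0.0], -90), (1, [236.8, 196.8], [0.7, 2.8], 45)]
S red2 []
```

View pics/c4.png

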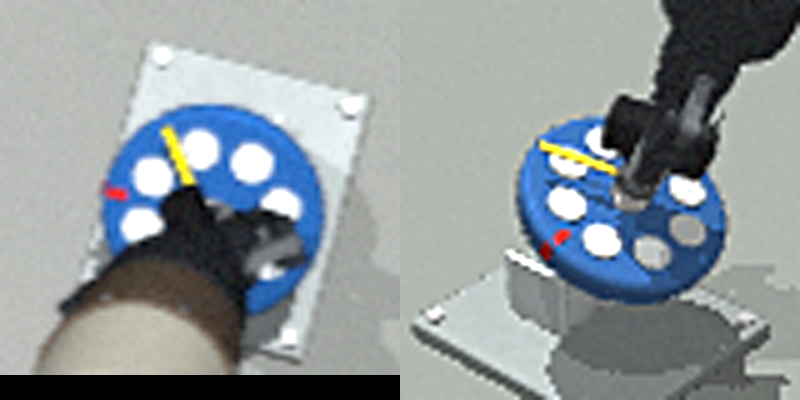

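The pointer has turned with the knob (about 22°) and the mark follows, so the grip holds. I'll relieve the side force and turn on.

Call:
servo_tool([
  [0,0,0.2,0,0,0,0],
  [0,0,0,0,0,0,-6],
  [0,0,0,0,0,0,-6],
  [0,0,0,0,0,0,-6],
  [0,0,0,0,0,0,-6],
  [0,0,0,0,0,0,-6],
  [0,0,0,0,0,0,-6],
  [0,0,0,0,0,0,-6],
  [0,0,0,0,0,0,-6],
  [0,0,0,0,0,0,-6],
  [0,0,0,0,0,0,-6],
  [0,0,0,0,0,0,0],
])

```text
clock: 7.1
position: [606.8, 33.5, 161.8]
ee_rot: [-0.625, 0.743, -0.2, 0.136]
contact_force: [-8.9, 5.5, 7.5]
gripper_width: 30.5
```

Call:
servo_tool([
  [0,0,0,0,0,0,0],
  [0,0,0,0,0,0,0],
  [0,0,0,0,0,0,0],
  [0,0,0,0,0,0,0],
  [0,0,0,0,0,0,0],
  [0,0,0,0,0,0,0],
  [0,0,0,0,0,0,0],
  [0,0,0,0,0,0,0],
  [0,0,0,0,0,0,0],
  [0,0,0,0,0,0,0],
])

```text
clock: 8.1
position: [606.8, 33.5, 161.8]
ee_rot: [-0.624, 0.743, -0.2, 0.136]
contact_force: [-9.0, 5.2, 7.2]
gripper_width: 30.5
```

```bash
cat > ang.py <<'E'
from plan import *
def pl(d,uv,h):
    o,r=ray(d,uv);M=np.array([639,21.5,104.])+h*ax;p=o+r*((M-o)@ax)/(r@ax)-M;return np.degrees(np.arctan2(p@Y0,p@X0)),np.hypot(p@Y0,p@X0)
if __name__=="__main__":
  for n,b in(("top",(225,140,295,225)),("side",(205,150,285,230))):
    d=get_image(n);im=d["image"].astype(int);r,g,bl=im[...,0],im[...,1],im[...,2]
    for c,m,h in(("ptr",(r-bl>50)&(g-bl>35),36),("red",(r-g>35)&(r-bl>25),18)):
        pts=[(x,y) for y,x in np.argwhere(m) if b[0]<=x<b[2] and b[1]<=y<b[3]]
        q=[pl(d,p,h) for p in pts];q=[a for a in q if 25<a[1]<68]
        if q:
            A=np.array(q);z=np.exp(1j*np.radians(A[:,0])).mean();print(n,c,len(q),"angle",np.degrees(np.angle(z)).round(1),"r",A[:,1].min().round(),A[:,1].max().round())
E
python3 ang.py; python3 plan.py 1.66 0; python3 m.py pics/c5.png >/dev/null
```

```text
top ptr 20 angle 96.4 r 36.0 63.0
top red 10 angle 119.9 r 53.0 65.0
side ptr 18 angle 99.0 r 25.0 60.0
side red 7 angle 122.7 r 51.0 62.0
pos [606.8  33.5 161.8] j [ 0.26  0.25 -0.8   1.23 -0.25 -1.6 ] F [-9.   4.5  6.8] w 30.4 t 8.2
target [609.3  30.1 162.3] shift cm tool [ 0.29 -0.28  0.11] rotvec deg [0.   0.19 1.06]
```

View pics/c5.png

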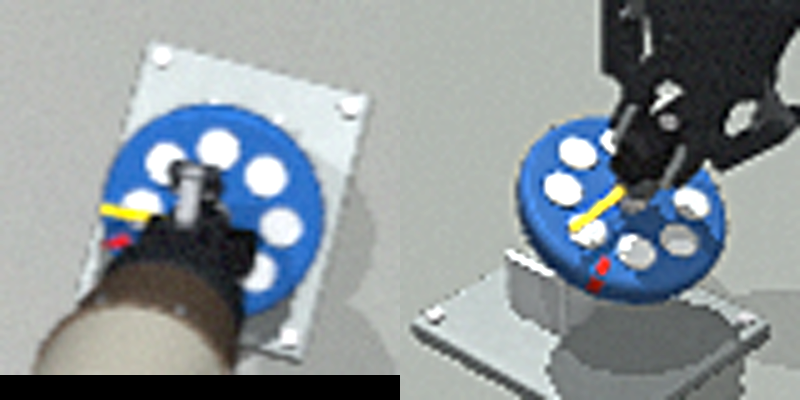

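Both views agree: pointer at about 97°, mark at about 121°, so the twist is about 24°. That needs about 42° more turn.

Call:
servo_tool([
  [0,0,0,0,0,0,-6],
  [0,0,0,0,0,0,-6],
  [0,0,0,0,0,0,-6],
  [0,0,0,0,0,0,-6],
  [0,0,0,0,0,0,-6],
  [0,0,0,0,0,0,-6],
  [0,0,0,0,0,0,-6],
  [0,0,0,0,0,0,0],
  [0,0,0,0,0,0,0],
  [0,0,0,0,0,0,0],
  [0,0,0,0,0,0,0],
  [0,0,0,0,0,0,0],
])

```text
clock: 9.5
position: [605.9, 33.2, 161.3]
ee_rot: [0.849, -0.47, 0.235, -0.055]
contact_force: [-14.4, 6.5, 8.8]
gripper_width: 30.4
```

Call:
servo_tool([
  [0,0,0,0,0,0,0],
  [0,0,0,0,0,0,0],
  [0,0,0,0,0,0,0],
  [0,0,0,0,0,0,0],
  [0,0,0,0,0,0,0],
  [0,0,0,0,0,0,0],
  [0,0,0,0,0,0,0],
  [0,0,0,0,0,0,0],
  [0,0,0,0,0,0,0],
  [0,0,0,0,0,0,0],
])

```text
clock: 10.5
position: [605.9, 33.2, 161.3]
ee_rot: [0.849, -0.47, 0.235, -0.055]
contact_force: [-13.2, 5.7, 9.0]
gripper_width: 30.7
```

```bash
python3 ang.py; python3 plan.py 2.4 0; python3 m.py pics/c6.png >/dev/null
```

```text
side ptr 21 angle 141.2 r 26.0 62.0
side red 7 angle 142.1 r 53.0 64.0
pos [605.9  33.2 161.3] j [ 0.26  0.25 -0.81  1.23 -0.26 -0.86] F [-12.8   5.5   9. ] w 30.5 t 10.6
target [609.3  30.1 162.3] shift cm tool [ 0.44 -0.12  0.1 ] rotvec deg [-0.04  0.15  0.68]
```

View pics/c6.png

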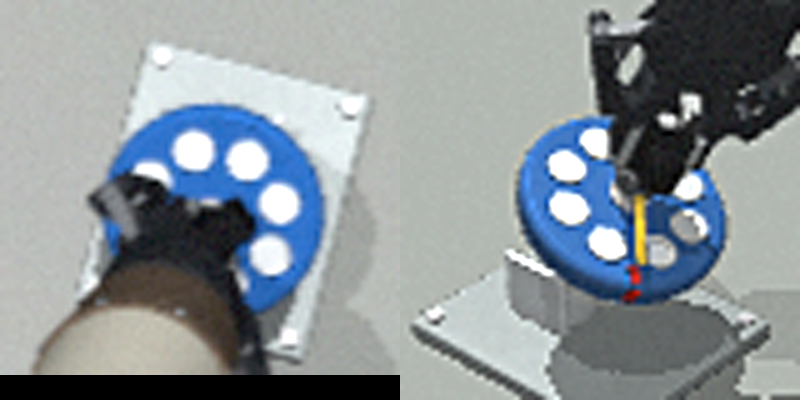

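The side view shows the mark (634,272) right beyond the pointer end (641,262), with a twist of about 1° (limit 8.6°). This matches the prediction of 24−0.55·42 ≈ 0.5°. I'll run one check for stillness and per-pixel bias, then hand in.

```bash
sed 's/25<a\[1\]<68/(45 if c=="ptr" else 50)<a[1]<61/' ang.py > ang2.py; for i in 1 2 3; do python3 ang2.py; done; python3 -c "
from bench import *
s=read_state();print(s['clock'],abs(s['joint_vel']).max(),s['gripper_width'],s['contact_force'])"
```

```text
side ptr 8 angle 139.7 r 48.0 59.0
side red 5 angle 142.2 r 53.0 60.0
side ptr 8 angle 139.7 r 48.0 59.0
side red 5 angle 142.2 r 53.0 60.0
side ptr 8 angle 139.7 r 48.0 59.0
side red 5 angle 142.2 r 53.0 60.0
11.0 0.001590371850415411 30.37023917807406 [-12.87385168   6.64800997   8.99874538]
```

```bash
python3 -c "
from bench import *
print(job_done())"
```

```text
the job is handed in; nothing more can be done
None
```

I gripped the knob while the spring was still twisted by about 64° and turned it counter-clockwise by about 122° in three steps. The heavy side is now lowest, and I handed the job in at about 11 s with the gripper still holding the knob.

- **Twist:** The last checks put the mark within 1 to 2.5° of the pointer, against a limit of 8.6°. This comes from the side camera only, because the gripper hid the mark from the top camera. At the step before, the two cameras agreed on the twist to within 0.2°. The final value also fits the 0.5° predicted from the spring.
- **Stillness:** Three readings in a row gave the same angles, and the arm joints were at rest.
- **Contact:** I saw no sign of touching the rotor, and the arm stayed clear of the things round the stand. I did not re-measure their positions.
- **Did not agree:** The gripper read about 30.5 mm on the 22 mm bar, and I did not find out why. The knob followed every turn without slipping. A steady side force of about 17 N stayed on the tool, because the arm sat a few millimetres off its commanded position. One small shift to relieve it did not help, but it is well below the limits.

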